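Clamp the suction nozzle onto the extraction inlet

TASK

The white suction nozzle is standing loose on the flanged inlet of the fume extraction box. Swing the open half of the hinged clamp ring round the two flanges until it meets its rubber buffer, then turn the hooked latch lever all the way to its stop so that it draws the ring fully shut and holds it. Feel your way: never press on the ring or the lever with more than about 25 N, do not knock the nozzle, and leave the other things on the table alone.

Things in the scene. Friction and masses are not known exactly. Their poses are not given: they have to be found in the camera images.
- port: fixed grey inlet box 190 x 170 x 50 mm on a 215 x 195 x 8 mm foot. Origin on the table under the axis of the round stub, z up. The fixed half of the aluminium clamp ring (inner radius 43.5, outer 52 mm, 62 to 91 mm above the table) is on its -y side; the other half closes from +y. Ring hinge at x = -62, y = 0; lever pivot at x = 74, y = -22 mm
- port_flange (a point): centre of the upper face of the inlet's flange (radius 42 mm), 75 mm above the table on the stub's axis
- nozzle: loose white suction nozzle, about 0.25 kg, 66 mm high: flange radius 42, 8 mm thick; tube radius 27 mm flaring to 37. Origin at the centre of its underside, resting on the inlet's flange up to 5 mm off centre towards the open side; the closing ring slides it home (then up to 2 mm of play)
- ring (a joint): angle of the swinging half, rad: 0 = shut (hard stop), grows anticlockwise from above to 1.7. Stays where left (friction 0.15 N m). Below about 0.035 the rubber buffer between the lugs pushes it open, 8 rising to 25 N at the lug; let go, it springs back to about 0.03, which is enough: the lever's hook catches it below about 0.05 and draws it shut
- ring_hinge (a point): on the vertical axis of the swinging half's hinge, 125 mm above the table
- ring_post (a point): on the upright steel post by which the swinging half is moved, 130 mm above the table. The post is 14 mm thick and free from 91 to 147 mm above the table; it stands 130 mm from the hinge axis
- lever (a joint): angle of the hooked lever, rad: 0 = open, grows anticlockwise from above to 1.6 = latched (hard stop). Friction 0.12 N m. Must stand below 0.3 while the ring is swung in. From about 1.0 its hook bears on the ring's pin and draws the ring shut: the push at the post climbs from 2 N to about 15 N near 1.5, eases at 1.55 and rises hard at the stop; then it stays
- lever_pivot (a point): on the vertical axis of the lever's pivot, 125 mm above the table
- lever_post (a point): on the upright black handle post at the lever's end, 130 mm above the table. The post is 14 mm thick and free from 93 to 147 mm above the table; it stands 66 mm from the pivot axis
- cup1: loose white flared plastic part, 58 mm high, 56 mm across the mouth, standing beside the inlet box; leave alone. Origin under its centre
- cup2: another such part beside the inlet box; leave alone
- cup3: a third such part; leave alone
- tape: roll of tape lying flat, 90 mm across, 24 mm high; leave alone
- screwdriver: screwdriver lying on the table; leave alone
- wrench: wrench lying on the table; leave alone
- mouse: computer mouse on its mat, 100 x 58 mm; leave alone
- cleaner: white bottle, 56 mm across, 150 mm high; leave alone

How it is judged:
By the outcome, as a careful person would: the job done as asked, in the order asked, and still so for the second after the job is handed in, with the robot touching nothing.
It also fails if it takes over 70 s, if anything falls off the work surface, if the arm or the gripper's body presses on something with over 40 N, if the wrist force passes 120 N, or if a joint passes its speed limit or range.

ROBOT

A 7-joint arm with a two-finger parallel gripper is mounted at the origin on the work surface. World frame = base frame: x ahead of the robot, y to its left, z up, the work surface at z = 0. Lengths are in m, angles in rad, forces in N, time in s.
With the tool pointing down it reaches from about 0.4 to 0.85 m from the base axis. Payload 4.4 kg.
Tool frame: the origin (TCP) lies at the centre of the arm's flange, where the gripper is bolted on; the fingertips stand 199 mm ahead of it and the grasp point (between the pads) lies 180 mm ahead of it; z points along the fingers, y is the direction in which the jaws open and shut (so a half turn about z gives the same grasp; the last joint's range is limited). The gripper opens to 94 mm and grips with 3 to 60 N. Pads are 16 mm wide; open, the fingers measure 119 mm over their backs; the gripper's body (75 mm by 177 mm) begins 78 mm behind the grasp point.
Start: joints at [-1.176, 0.628, 0.038, 1.517, -0.027, 0.996, -0.02], TCP at [0.289, 0.582, 0.405] pointing down, gripper open.
Joint ranges: [-3.06, 3.06], [-0.37, 2.12], [-1.25, 1.32], [0.18, 2.47], [-1.1, 4.24], [0.23, 1.98], [-2.94, 2.94]. Speed limits (rad/s): [2.57, 2.57, 3.14, 3.14, 3.14, 3.14, 3.14].

INTERFACE

Orientations are given as [roll, pitch, yaw] about the fixed x, y, z axes, in that order (R = Rz(yaw) Ry(pitch) Rx(roll)).
In Python, from cell import observe, snapshot, sign_off gives the robot as it stands.
- The arm moves only by the shell command python3 -m jog 'ROWS' [OPENING]. ROWS is text: rows parted by semicolons, each of 4 numbers parted by spaces: the shift along the tool's x, y, z in cm, then the turn about the tool's z in rad. In form: dx dy dz spin; .... A call has 1 to 12 rows; each row is the pose to reach, as a shift and turn from the pose commanded when the call began, along the tool's axes at that moment; what a row does not reach only later rows make up. A row lasts 1/12 s, in which the tool goes at most 41.7 mm and 7.16 degrees, less where a joint would pass 70% of its speed; a pose out of reach is approached as far as the arm can. A call with a gripper value outside its range is refused whole. OPENING is the closure, from 0 (fully open) to 1 (shut), set as the call begins (- or left out, the last holds). The fingers move at their own pace and stop on an object; the grip force is fixed at half the most. Time passes only in rows, so rows that repeat a pose let the fingers close. It gives the time, the measured TCP pose, the force and the opening at its end, in the units of the state.
- observe(): the state, without advancing time (a new reading comes with each control period).
- snapshot(name): name is "scene" or "top" or "wrist"; returns a dict with "img" (400x640x3 uint8, red, green, blue), "depth" (400x640 float32, m along the optical axis (not along the pixel's ray), 0 where there is no reading), "mtx" (3x3 intrinsics, pixels), "view" (4x4, takes a point from world to camera coordinates). Camera axes: x right, y up, looking along -z (the intrinsics and any distortion apply to the point x, -y, -z); pixel columns grow to the right and rows downward; lengths in m; the calibration is good to about 2 mm. The wrist camera is an equidistant fisheye: a pixel r from the principal point sees the ray r / f radians off the axis. A picture is of the moment at which its call begins.
- sign_off(): hands the job in, once; it reports no verdict.
The state is a dict: "clock": time; "joints": joint angles; "joint_vel": joint speeds; "tau": joint torques, N m; "eef_pos": TCP position; "eef_rot": TCP orientation; "force": force on the tool from outside, world axes, zero at the start; "wrist_torque": the same for the moment, N m; "width": finger opening in m.
Only numpy, scipy, OpenCV 4.12 (cv2) and the standard library are available. Lean on these libraries where they do the work, as an engineer would, in place of code of your own. Each camera call takes 0.05 s, during which the arm holds its last target.

## Working session

There is one attempt and no reset: what is moved stays moved. The work goes in short steps, Python scripts to look and compute and a shell command to move; the robot and the scene stay as the last step left them, time stands still between calls to the robot, and variables do not carry over. Pictures are saved under pics/ and viewed, and the job is handed in when it is done.

```bash
ls; mkdir -p pics
python3 - <<'E'
from cell import observe,snapshot
import cv2
s=observe()
for k in s: print(k,s[k])
for n in ["scene","top","wrist"]:
    d=snapshot(n); cv2.imwrite(f"pics/{n}0.png",d["img"][:,:,::-1]); print(n,d["mtx"].tolist(),d["view"].round(4).tolist(),[k for k in d])
E
```

```text
pics
clock 0.0
joints [-1.17580063  0.6293424   0.03839074  1.51832798 -0.0269936   0.99629076
 -0.02001873]
joint_vel [-0.00094906  0.00043246  0.00061762  0.00061978 -0.00038759 -0.00200635
 -0.00177063]
tau [ 3.55705952e-04 -5.49724174e+01  1.14342213e+00 -1.86630803e+01
 -5.21443121e-02  2.38360860e-02  1.71754214e-04]
eef_pos [0.28885336 0.58197972 0.40376806]
eef_rot [-3.13974042e+00 -1.31464717e-06  2.68082404e+00]
force [ 0.60647652  0.39070993 -0.73575082]
wrist_torque [ 0.01744367  0.00415904 -0.01770386]
width 0.0936632727828016
scene [[455.7550303333442, 0.0, 315.0940366817458], [0.0, 455.7550303333442, 198.82985363383733], [0.0, 0.0, 1.0]] [[-0.6575, 0.7534, -0.0079, 0.399], [-0.5441, -0.4676, 0.6967, 0.192], [0.5212, 0.4624, 0.7173, -1.5397], [0.0, 0.0, 0.0, 1.0]] ['img', 'depth', 'mtx', 'view']
top [[422.9800159220401, 0.0, 307.28377810906596], [0.0, 422.9800159220401, 202.41797825957707], [0.0, 0.0, 1.0]] [[-0.0103, -0.9999, -0.0102, -0.0256], [0.9944, -0.0113, 0.1049, -0.5554], [-0.1051, -0.009, 0.9944, -1.2319], [0.0, 0.0, 0.0, 1.0]] ['img', 'depth', 'mtx', 'view']
wrist [[309.70691628693146, 0.0, 319.9151727889231], [0.0, 309.70691628693146, 199.78728955300923], [0.0, 0.0, 1.0]] [[0.4447, 0.8957, -0.0019, -0.6493], [-0.858, 0.4255, -0.2876, 0.0297], [-0.2568, 0.1295, 0.9577, -0.3942], [0.0, 0.0, 0.0, 1.0]] ['img', 'depth', 'mtx', 'view']
```

View pics/scene0.png

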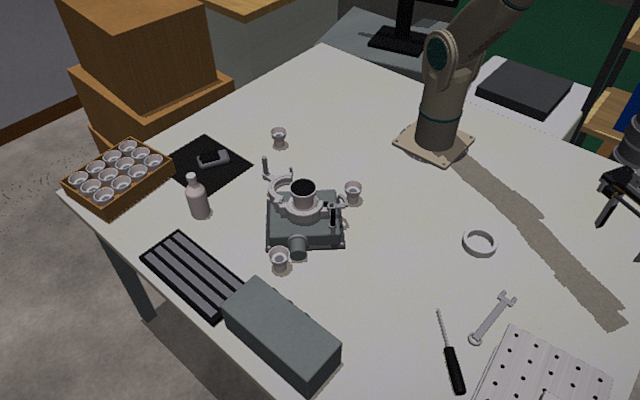

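View pics/top0.png

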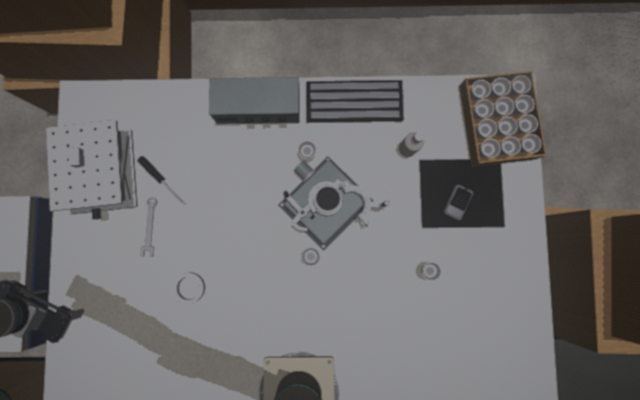

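View pics/wrist0.png

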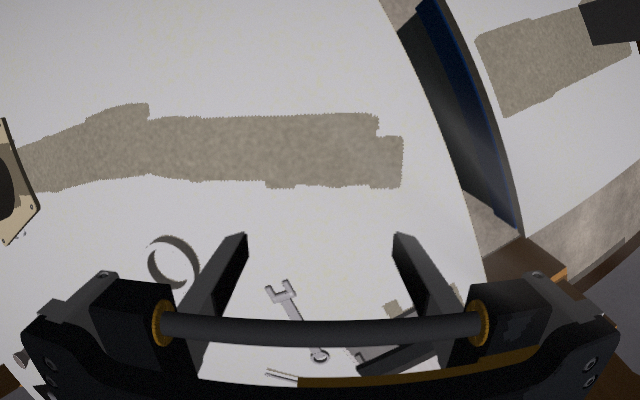

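The scene view shows the port at about (303,205), with the ring post near (265,165). In the top view the port is at about (327,200), and the ring half is open toward (380,205). I'll zoom in next.

```bash
cat > h.py <<'E'
import numpy as np, cv2
from cell import observe,snapshot
def ray(d,u,v):
    K=d["mtx"];V=d["view"];R=V[:3,:3];c=-R.T@V[:3,3]
    a=np.array([(u-K[0,2])/K[0,0],-(v-K[1,2])/K[1,1],-1.]);return c,R.T@a
def onz(d,u,v,z):
    c,r=ray(d,u,v);return c+r*(z-c[2])/r[2]
def pt(d,u,v):
    c,r=ray(d,u,v);return c+r*d["depth"][int(round(v)),int(round(u))]
def proj(d,p):
    V=d["view"];K=d["mtx"];q=V[:3,:3]@np.asarray(p)+V[:3,3]
    return K[0,0]*q[0]/-q[2]+K[0,2], K[1,1]*-q[1]/-q[2]+K[1,2]
def crop(d,x0,y0,x1,y1,k,name):
    cv2.imwrite(name,cv2.resize(d["img"][y0:y1,x0:x1,::-1],None,fx=k,fy=k,interpolation=cv2.INTER_CUBIC))
E
python3 - <<'E'
from h import *
import pickle
t=snapshot("top");s=snapshot("scene")
pickle.dump((t,s),open("d0.pkl","wb"))
crop(t,260,130,440,265,4,"pics/tc.png");crop(s,230,120,370,280,5,"pics/sc.png")
E
```

```text
(no output)
```

View pics/tc.png

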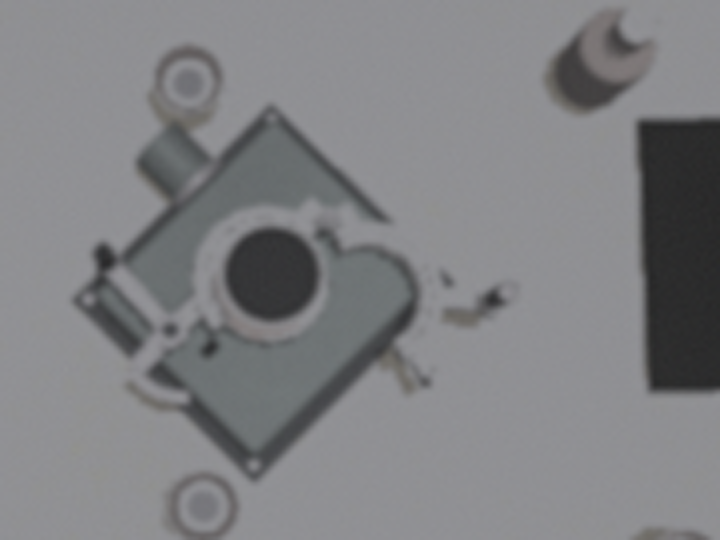

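View pics/sc.png

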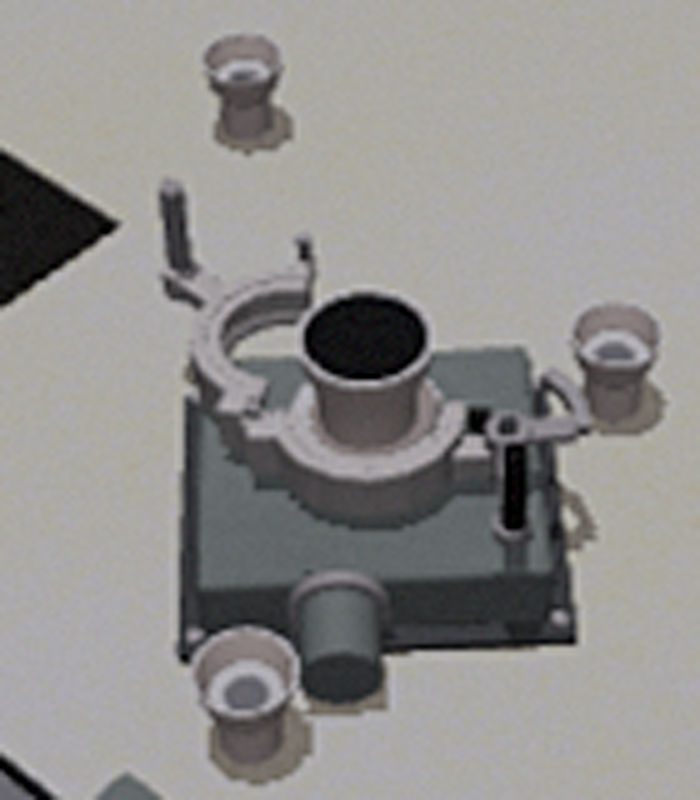

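Top crop: the nozzle mouth is at (272,273), the lever pivot at (170,330), the black lever post at (104,255) and the ring post top near (510,288). Scene crop: ring post (172,187), lever post (513,440 to 530). Next I'll triangulate these and fit the port.

Run:
```python
from h import *
import pickle
t,s=pickle.load(open("d0.pkl","rb"))
T=lambda u,v:(260+u/4-.375,130+v/4-.375); S=lambda u,v:(230+u/5-.4,120+v/5-.4)
for n,p,z in [("screwTop",(271,119),.010),("screwL",(88,299),.010),("screwB",(254,464),.010),("pivot",(170,330),.095),("nozzle",(272,273),.141),("leverpost",(104,252),.147),("ringpost",(512,289),.147)]:
    print(n,onz(t,*T(*p),z).round(4),pt(t,*T(*p)).round(4))
for n,p,z in [("ringpost",(172,185),.147),("ringpostbase",(182,270),.091),("nozzle",(367,340),.141),("leverposttop",(513,440),.147),("leverbottom",(513,530),.093),("pivot",(508,427),.095),("screwR",(560,618),.01),("screwL",(194,634),.01)]:
    print("S",n,onz(s,*S(*p),z).round(4),pt(s,*S(*p)).round(4))
def tri(a,b):
    c1,r1=ray(t,*T(*a));c2,r2=ray(s,*S(*b))
    A=np.array([r1,-r2]).T;x,*_=np.linalg.lstsq(A,c2-c1,rcond=None);p=c1+r1*x[0];q=c2+r2*x[1];return ((p+q)/2).round(4),np.linalg.norm(p-q).round(4)
print(tri((512,289),(172,185)),tri((104,252),(513,440)),tri((272,273),(367,340)),tri((170,330),(508,427)))
# box top mask via depth
for d,n in((t,'t'),(s,'s')):
    K=d["mtx"];V=d["view"];h,w=d["depth"].shape;u,v=np.meshgrid(np.arange(w),np.arange(h))
    a=np.stack([(u-K[0,2])/K[0,0],-(v-K[1,2])/K[1,1],-np.ones_like(u,float)],-1)*d["depth"][...,None]
    P=(a-V[:3,3])@V[:3,:3]
    m=(abs(P[...,2]-.058)<.006)&(P[...,0]>.4)&(P[...,0]<.75)&(abs(P[...,1]+.1)<.2)
    q=P[m];print(n,m.sum(),np.median(q[:,2]));r=cv2.minAreaRect(q[:,:2].astype(np.float32)*1000);print(r)
```

```text
screwTop [ 0.6888 -0.0942  0.01  ] [ 0.6874 -0.094   0.0166]
screwL [0.552  0.0463 0.01  ] [0.5515 0.0459 0.0156]
screwB [ 0.4265 -0.0775  0.01  ] [ 0.4265 -0.0774  0.016 ]
pivot [ 0.5208 -0.0174  0.095 ] [ 0.5206 -0.0175  0.0975]
nozzle [ 0.5551 -0.088   0.141 ] [ 0.5548 -0.0879  0.1433]
leverpost [0.57   0.0257 0.147 ] [0.5695 0.0255 0.1505]
ringpost [ 0.5417 -0.2493  0.147 ] [ 0.5416 -0.2492  0.1477]
S ringpost [ 0.5377 -0.2475  0.147 ] [ 0.5389 -0.246   0.1486]
S ringpostbase [ 0.5435 -0.2405  0.091 ] [ 0.5395 -0.2453  0.0853]
S nozzle [ 0.5539 -0.0866  0.141 ] [ 0.5568 -0.0838  0.1449]
S leverposttop [0.5637 0.0203 0.147 ] [0.5636 0.0202 0.1469]
S leverbottom [0.5725 0.0289 0.093 ] [0.571  0.0277 0.0908]
S pivot [ 0.5201 -0.018   0.095 ] [ 0.5222 -0.0163  0.0979]
S screwR [0.5479 0.0434 0.01  ] [0.55   0.045  0.0133]
S screwL [ 0.6844 -0.0982  0.01  ] [ 0.6863 -0.0959  0.0138]
(array([ 0.5402, -0.2474,  0.149 ]), np.float64(0.0038)) (array([0.5692, 0.025 , 0.1547]), np.float64(0.0006)) (array([ 0.5545, -0.0873,  0.1411]), np.float64(0.0018)) (array([ 0.5207, -0.0174,  0.0959]), np.float64(0.0))
t 864 0.05348709338943709
((562.6328125, -34.733123779296875), (273.83123779296875, 250.38560485839844), 43.05280685424805)
s 678 0.05346114635357082
((562.2242431640625, -35.82139587402344), (275.1926574707031, 245.5537567138672), 42.547584533691406)
```

Results fit together: the port is at about (0.558, -0.086) with yaw 134.4°, and the predicted pivot of (0.5216, -0.0175) matches the measured (0.5207, -0.0174). The ring post is at (0.5405, -0.248), 132 mm from the hinge against the given 130. The lever post stands at about -93° in the port frame.

I'll push with closed fingers and travel high first.

```bash
python3 -m jog '-2.6 -2.6 0 0;-5.2 -5.2 0 0;-7.8 -7.8 0 0;-10.4 -10.4 0 0;-13 -13 0 0;-15.6 -15.6 0 0;-18.2 -18.2 0 0;-20.8 -20.8 0 0;-23.4 -23.4 0 0;-26 -26 0 0;-28.6 -28.6 0 0;-31.2 -31.2 0 0' 1
python3 -m jog '-2.6 -2.6 0 0;-5.2 -5.2 0 0;-7.8 -7.8 0 0;-10.4 -10.4 0 0;-13 -13 0 0;-15.6 -15.6 0 0;-18.2 -18.2 0 0;-20.8 -20.8 0 0;-23.4 -23.4 0 0;-26 -26 0 0;-28.6 -28.6 0 0;-31.2 -31.2 0 0'
python3 -m jog '-.4 -.6 0 0;-.4 -.6 0 0;-.4 -.6 0 0;-.4 -.6 0 0'
```

```text
clock: 1.25
eef_pos: [0.4299, 0.1623, 0.4049]
eef_rot: [3.141, 0.0, 2.681]
force: [0.3, 0.0, 0.6]
width: 0.0175
clock: 2.25
eef_pos: [0.5707, -0.256, 0.4046]
eef_rot: [3.141, -0.0, 2.681]
force: [0.6, -0.3, -0.4]
width: 0.0005
clock: 2.58
eef_pos: [0.5714, -0.2593, 0.4044]
eef_rot: [3.14, -0.001, 2.683]
force: [-0.2, 0.5, 0.1]
width: 0.0005
```

Run:
```python
from h import *
d=snapshot("wrist");cv2.imwrite("pics/w1.png",d["img"][:,:,::-1])
s=snapshot("scene");crop(s,230,120,370,280,5,"pics/s1.png")
V=d["view"];K=d["mtx"]
def pf(p):
    q=V[:3,:3]@np.array(p)+V[:3,3];x,y,z=q[0],-q[1],-q[2];r=np.hypot(x,y);th=np.arctan2(r,z);return (K[0,0]*th*x/r+K[0,2]).round(1),(K[1,1]*th*y/r+K[1,2]).round(1)
for n,p in [("ringtop",(.5405,-.248,.147)),("ringbase",(.5405,-.248,.091)),("hinge",(.601,-.130,.091)),("tip",(.5714,-.2593,.205)),("axis nozzle",(.5577,-.0858,.141)),("levertop",(.5695,.025,.147))]: print(n,pf(p))
```

```text
ringtop (np.float64(314.6), np.float64(176.6))
ringbase (np.float64(315.5), np.float64(164.2))
hinge (np.float64(445.5), np.float64(168.1))
tip (np.float64(319.1), np.float64(246.1))
axis nozzle (np.float64(491.6), np.float64(114.4))
levertop (np.float64(577.4), np.float64(88.8))
```

View pics/w1.png

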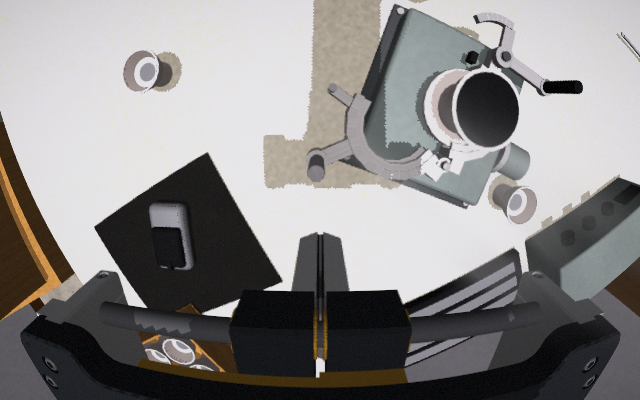

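View pics/s1.png

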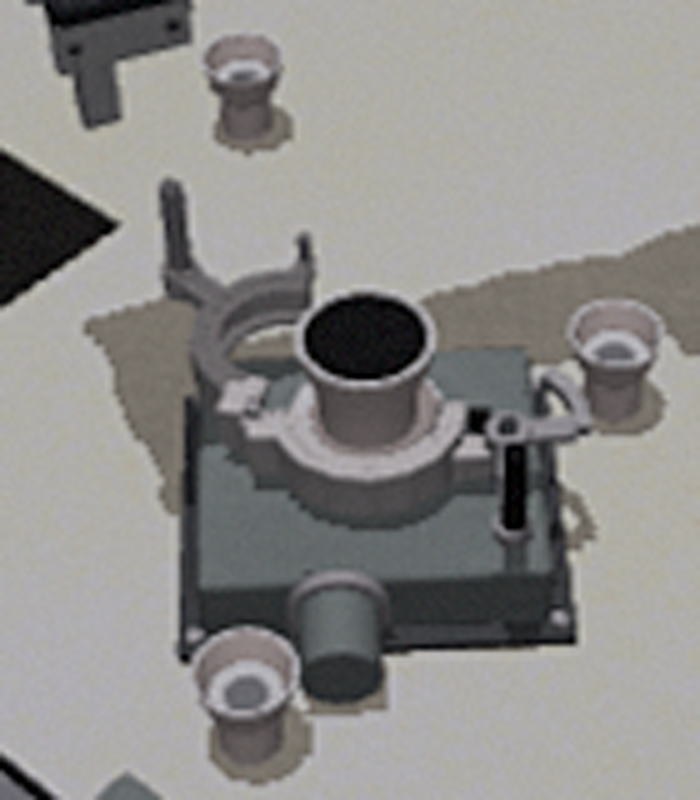

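In the wrist image the ring post top is at (316,177), as predicted. The ring's catch pin at (333,90) is separate from the post. I need the pin to tell the ring's present angle.

Run:
```python
from h import *
import pickle
t,s=pickle.load(open("d0.pkl","rb"))
T=lambda u,v:(260+u/4-.375,130+v/4-.375); S=lambda u,v:(230+u/5-.4,120+v/5-.4)
def tri(a,b):
    c1,r1=ray(t,*T(*a));c2,r2=ray(s,*S(*b))
    A=np.array([r1,-r2]).T;x,*_=np.linalg.lstsq(A,c2-c1,rcond=None);p=c1+r1*x[0];q=c2+r2*x[1];return ((p+q)/2).round(4),np.linalg.norm(p-q).round(4)
p,e=tri((427,381),(304,238));print(p,e)
o=np.array([.5577,-.0858]);a=np.radians(134.4);R=np.array([[np.cos(a),-np.sin(a)],[np.sin(a),np.cos(a)]])
for n,q in [("pin",p[:2]),("post",(.5405,-.248)),("leverpost",(.5695,.025)),("nozzle",(.5545,-.0873))]:
    l=R.T@(np.array(q)-o)*1000; v=l-[-62,0]; print(n,l.round(1),"from hinge",np.hypot(*v).round(1),np.degrees(np.arctan2(v[1],v[0])).round(1))
# points at ring upper face z~.091 by depth
for d,n in((t,'t'),(s,'s')):
    K=d["mtx"];V=d["view"];h,w=d["depth"].shape;u,v=np.meshgrid(np.arange(w),np.arange(h))
    A=np.stack([(u-K[0,2])/K[0,0],-(v-K[1,2])/K[1,1],-np.ones_like(u,float)],-1)*d["depth"][...,None]
    P=(A-V[:3,3])@V[:3,:3]; L=(P[...,:2]-o)@R*1000
    m=(abs(P[...,2]-.091)<.005)&(np.hypot(L[...,0],L[...,1])>58)&(np.hypot(L[...,0],L[...,1])<200)&(L[...,1]>-5)&(L[...,0]<40)
    q=L[m]
    # circle of mean radius 47.75: center constrained on 62mm from hinge
    best=min(((np.median(abs(np.hypot(*(q-[-62+62*np.cos(f),62*np.sin(f)]).T)-47.75)),f) for f in np.linspace(.3,1.7,141)))
    print(n,m.sum(),best)
```

```text
[ 0.4838 -0.1981  0.0993] 0.0034
pin [-28.5 131.4] from hinge 135.6 75.7
post [-103.9  125.8] from hinge 132.6 108.4
leverpost [ 70.9 -86. ] from hinge 158.3 -32.9
nozzle [1.2 3.3] from hinge 63.3 3.0
t 363 (np.float64(5.019674820689673), np.float64(1.25))
s 306 (np.float64(5.587679605141698), np.float64(1.17))
```

The ring stands at about 1.2 rad, so the post should finish at about 38° in the port frame. The lever looks open: its hook points to port +x, clear of the pin's path. I'll descend beside the post.

```bash
python3 -m jog '0 -.2 1.5 0;0 -.4 3 0;0 -.4 4.5 0;0 -.4 6 0;0 -.4 7.5 0;0 -.4 9 0;0 -.4 9.9 0;0 -.4 9.9 0;0 -.4 9.9 0'
cat > plan.py <<'E'
from h import *
import sys
# args: hinge/post, mode, list of phi(deg) ; prints rows relative to current pose
def rows(C,r,phis,sgn,gap,yawoff):
    o=observe();p=np.array(o["eef_pos"][:2]);y=o["eef_rot"][2]
    ex=np.array([np.cos(y),np.sin(y)]);ey=np.array([np.sin(y),-np.cos(y)])
    for f in phis:
        a=np.radians(f);post=C+r*np.array([np.cos(a),np.sin(a)]);d=sgn*np.array([-np.sin(a),np.cos(a)])
        q=post-gap*d-p;yt=np.arctan2(d[1],d[0])+yawoff
        dy=(yt-y+np.pi)%(2*np.pi)-np.pi
        print(round(f,1),"row",(q@ex*100).round(2),(q@ey*100).round(2),0,round(-dy,3))
def port(x,y):
    a=np.radians(134.4);return np.array([.5577,-.0858])+np.array([x*np.cos(a)-y*np.sin(a),x*np.sin(a)+y*np.cos(a)])/1000
E
python3 - <<'E'
from plan import *
# world phi = port phi+134.4
rows(port(-62,0),.130,[134.4+f for f in (108.4,104,100,96,92,88,84,80,76,72,68,64,60,56,52,48)],-1,.015,0)
print(observe()["force"])
E
```

```text
clock: 3.43
eef_pos: [0.5697, -0.2642, 0.3058]
eef_rot: [3.141, -0.0, 2.682]
force: [-0.4, 0.0, 0.5]
width: 0.0008
242.8 row 1.84 0.38 0 0.015
238.4 row 2.84 0.32 0 0.092
234.4 row 3.75 0.33 0 0.162
230.4 row 4.66 0.41 0 0.231
226.4 row 5.56 0.54 0 0.301
222.4 row 6.46 0.75 0 0.371
218.4 row 7.33 1.01 0 0.441
214.4 row 8.19 1.33 0 0.511
210.4 row 9.02 1.71 0 0.58
206.4 row 9.82 2.15 0 0.65
202.4 row 10.59 2.64 0 0.72
198.4 row 11.32 3.19 0 0.79
194.4 row 12.01 3.78 0 0.86
190.4 row 12.66 4.43 0 0.93
186.4 row 13.26 5.11 0 0.999
182.4 row 13.82 5.84 0 1.069
[-0.39827703  0.02334515  0.54890259]
```

```bash
python3 -m jog '.6 .2 0 0;1.2 .2 0 0;1.6 .2 0 .01;2.0 .2 0 .02;2.5 .2 0 .06;2.9 .2 0 .09'
python3 - <<'E'
from h import *
s=snapshot("scene");crop(s,230,110,370,230,5,"pics/s2.png");o=observe();print(o["force"],o["eef_pos"])
E
```

```text
clock: 3.93
eef_pos: [0.5443, -0.2505, 0.3064]
eef_rot: [-3.142, 0.002, 2.588]
force: [1.0, -0.8, -0.1]
width: 0.0003
[-0.96981195 -1.37608493  0.66991796] [ 0.54365565 -0.25008973  0.30621763]
```

View pics/s2.png

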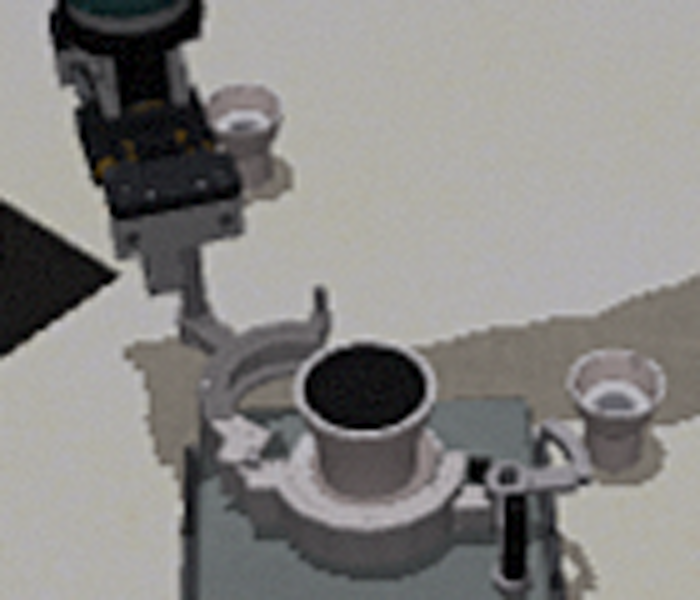

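The fingers are behind the post at (195,290), and the ring's pin has moved to (320,295), so contact is made. I'll carry on round the arc.

Run:
```python
from plan import *
rows(port(-62,0),.130,[134.4+f for f in (104,100,96,92,88,84,80,76,72,68,64,60)],-1,.015,0)
```

```text
238.4 row -0.1 0.23 0 -0.003
234.4 row 0.81 0.15 0 0.067
230.4 row 1.72 0.14 0 0.137
226.4 row 2.63 0.19 0 0.206
222.4 row 3.54 0.31 0 0.276
218.4 row 4.43 0.49 0 0.346
214.4 row 5.32 0.73 0 0.416
210.4 row 6.18 1.03 0 0.486
206.4 row 7.02 1.39 0 0.555
202.4 row 7.83 1.81 0 0.625
198.4 row 8.61 2.28 0 0.695
194.4 row 9.36 2.81 0 0.765
```

```bash
python3 -m jog '.4 .1 0 .03;.8 .1 0 .07;1.7 .1 0 .14;2.6 .2 0 .21;3.5 .3 0 .28;4.4 .5 0 .35;5.3 .7 0 .42;6.2 1 0 .49;7 1.4 0 .56;7.8 1.8 0 .63;8.4 2.15 0 .68;8.6 2.3 0 .7'
python3 - <<'E'
from plan import *
t=snapshot("top");crop(t,270,140,420,250,5,"pics/t3.png")
s=snapshot("scene");crop(s,230,110,370,230,5,"pics/s3.png");print(observe()["force"])
rows(port(-62,0),.130,[134.4+f for f in (64,62,60,58,56,54,52,50,48,46,44,42,40,38,36)],-1,.015,0)
E
```

```text
clock: 4.98
eef_pos: [0.4826, -0.1847, 0.3057]
eef_rot: [-3.141, -0.001, 1.889]
force: [-0.3, -2.3, 0.1]
width: 0.0003
[ 0.45660354  0.74791368 -0.45143279]
198.4 row -0.02 -0.08 0 -0.0
196.4 row 0.43 -0.12 0 0.035
194.4 row 0.89 -0.15 0 0.07
192.4 row 1.35 -0.17 0 0.105
190.4 row 1.8 -0.16 0 0.139
188.4 row 2.26 -0.14 0 0.174
186.4 row 2.71 -0.11 0 0.209
184.4 row 3.17 -0.06 0 0.244
182.4 row 3.62 0.01 0 0.279
180.4 row 4.07 0.09 0 0.314
178.4 row 4.52 0.19 0 0.349
176.4 row 4.96 0.3 0 0.384
174.4 row 5.4 0.43 0 0.419
172.4 row 5.83 0.58 0 0.454
170.4 row 6.26 0.74 0 0.489
```

View pics/t3.png

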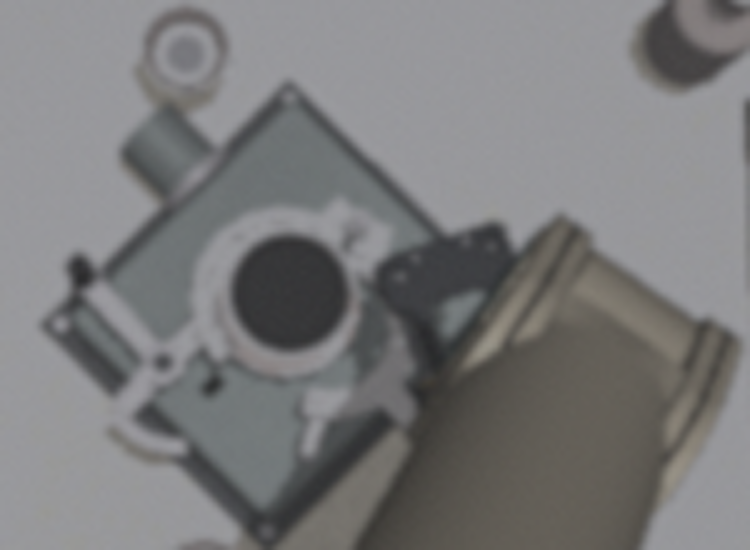

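View pics/s3.png

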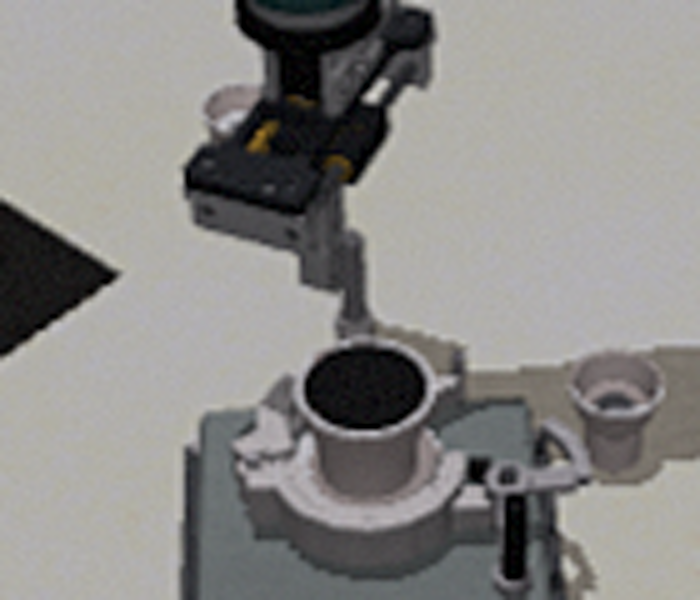

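The ring is closing as planned: the pin is at about (310,450) in the top crop, and the nozzle hasn't moved. I'll go on more slowly.

```bash
python3 -m jog '.4 -.1 0 .035;.8 -.1 0 .07;1.2 -.15 0 .1;1.6 -.15 0 .13;2 -.1 0 .16;2.4 -.1 0 .19;2.7 -.1 0 .21;3 -.1 0 .23;3.3 -.05 0 .255;3.6 0 0 .28;3.6 0 0 .28'
python3 - <<'E'
from plan import *
t=snapshot("top");crop(t,270,140,420,250,5,"pics/t4.png")
s=snapshot("scene");crop(s,230,110,370,230,5,"pics/s4.png");print(observe()["force"])
rows(port(-62,0),.130,[134.4+f for f in (48,46,44,43,42,41,40,39,38,37,36)],-1,.015,0)
E
```

```text
clock: 6.0
eef_pos: [0.4719, -0.1507, 0.3056]
eef_rot: [-3.141, -0.001, 1.61]
force: [0.8, -0.1, 0.4]
width: 0.0004
[-0.18852621  0.18124555 -0.0498534 ]
182.4 row 0.05 0.01 0 -0.001
180.4 row 0.5 -0.03 0 0.034
178.4 row 0.96 -0.06 0 0.069
177.4 row 1.18 -0.07 0 0.086
176.4 row 1.41 -0.07 0 0.104
175.4 row 1.64 -0.07 0 0.121
174.4 row 1.87 -0.07 0 0.139
173.4 row 2.1 -0.06 0 0.156
172.4 row 2.33 -0.05 0 0.173
171.4 row 2.55 -0.04 0 0.191
170.4 row 2.78 -0.02 0 0.208
```

View pics/t4.png

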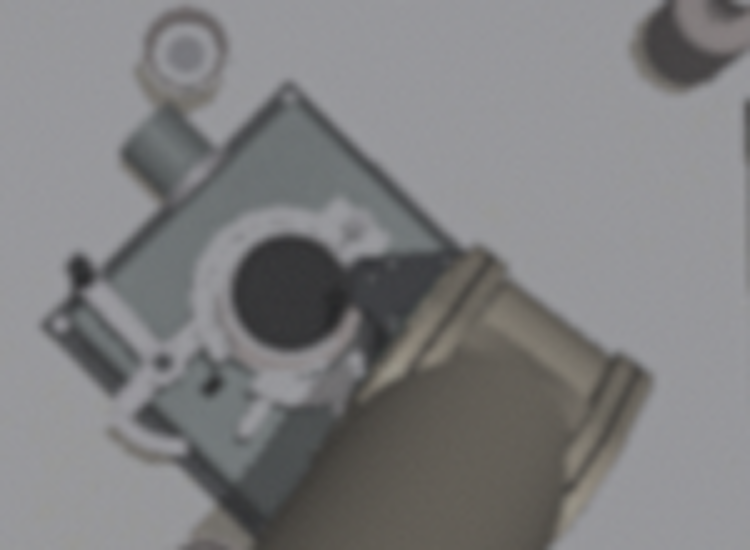

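View pics/s4.png

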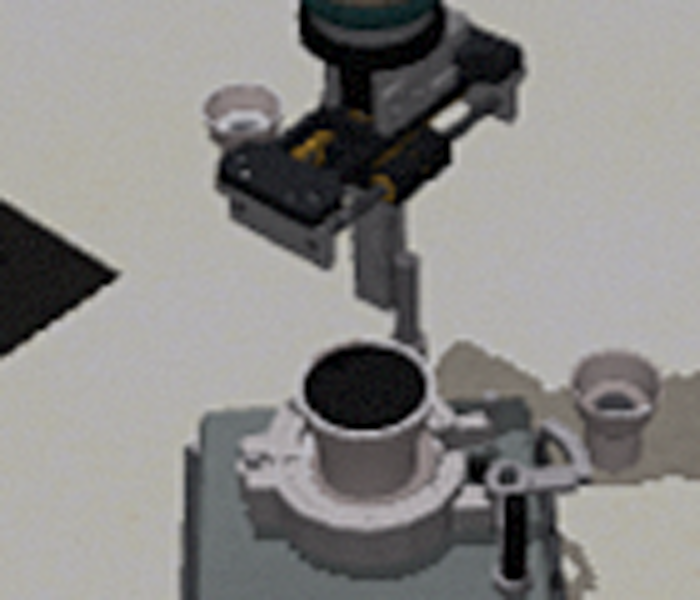

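The pin is at (243,435) in the top crop, closing on the buffer lug at (211,383). I'll take smaller steps.

```bash
python3 -m jog '.25 0 0 .02;.5 0 0 .035;.7 -.05 0 .05;.9 -.05 0 .065;1.05 -.05 0 .08;1.2 -.05 0 .09;1.2 -.05 0 .09'; python3 -m jog '.1 0 0 .01;.2 0 0 .015;.2 0 0 .015'
python3 - <<'E'
from plan import *
t=snapshot("top");crop(t,270,140,420,250,5,"pics/t5.png")
print(observe()["force"])
rows(port(-62,0),.130,[134.4+f for f in (42,41,40,39,38,37,36)],-1,.015,0)
E
```

```text
clock: 6.68
eef_pos: [0.4709, -0.139, 0.3056]
eef_rot: [-3.141, -0.0, 1.521]
force: [-0.9, 0.0, 0.6]
width: 0.0006
clock: 6.93
eef_pos: [0.4711, -0.1373, 0.3057]
eef_rot: [-3.142, -0.0, 1.506]
force: [-0.1, -0.5, -0.0]
width: 0.0008
[-0.15021678 -0.27663412  0.18445076]
176.4 row 0.04 -0.08 0 -0.002
175.4 row 0.26 -0.1 0 0.015
174.4 row 0.49 -0.12 0 0.033
173.4 row 0.72 -0.14 0 0.05
172.4 row 0.95 -0.15 0 0.068
171.4 row 1.17 -0.16 0 0.085
170.4 row 1.4 -0.17 0 0.103
```

View pics/t5.png

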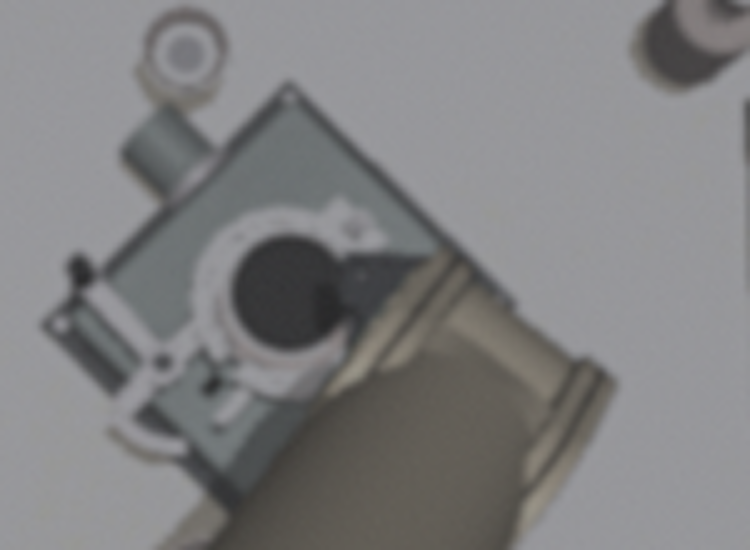

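```bash
for i in 1; do python3 -m jog '.1 0 0 .01;.2 0 0 .015;.3 0 0 .02;.4 -.05 0 .03;.4 -.05 0 .03'; done; python3 -m jog '.1 0 0 .01;.2 0 0 .015;.2 0 0 .015'; python3 -m jog '.1 0 0 .01;.2 0 0 .015;.2 0 0 .015';python3 - <<'E'
from plan import *
t=snapshot("top");crop(t,270,140,420,250,5,"pics/t6.png")
s=snapshot("scene");crop(s,230,110,370,230,5,"pics/s6.png")
E
```

```text
clock: 7.4
eef_pos: [0.471, -0.1332, 0.3057]
eef_rot: [3.141, -0.0, 1.475]
force: [0.3, -0.9, -0.3]
width: 0.0002
clock: 7.65
eef_pos: [0.4711, -0.1312, 0.3057]
eef_rot: [3.142, -0.0, 1.461]
force: [-0.5, -0.5, 0.7]
width: 0.0002
clock: 7.9
eef_pos: [0.4712, -0.1292, 0.3057]
eef_rot: [-3.141, -0.0, 1.446]
force: [0.1, -0.2, -0.4]
width: 0.0008
```

View pics/t6.png

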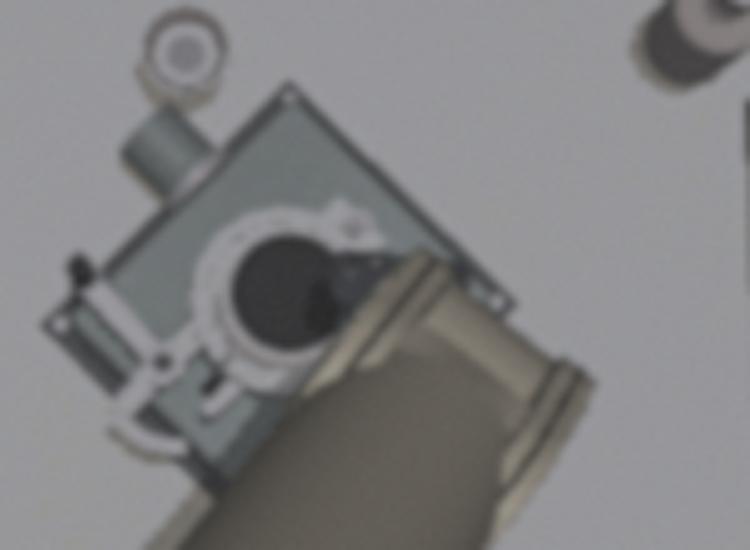

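View pics/s6.png

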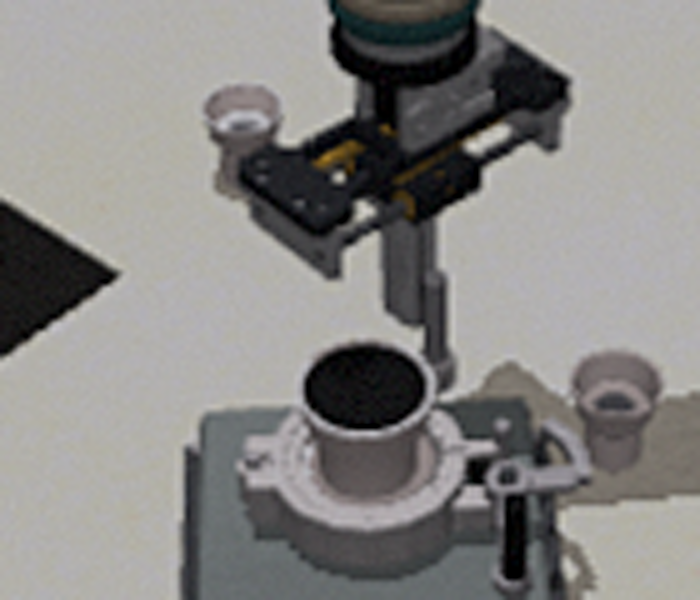

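The ring is now nearly on the buffer at (211,383). I'll go in 1 mm feeling steps.

```bash
for i in 1 2 3; do python3 -m jog '.1 0 0 .008;.1 0 0 .008' | egrep 'pos|force'; [ 1 ]; done
```

```text
eef_pos: [0.4712, -0.1286, 0.3056]
force: [-0.4, -2.1, -0.2]
eef_pos: [0.4711, -0.1283, 0.3057]
force: [-2.7, -4.5, 0.5]
eef_pos: [0.4711, -0.128, 0.3057]
force: [-3.2, -7.0, -0.9]
```

```bash
for i in 1 2; do python3 -m jog '.1 0 0 .004;.1 0 0 .004' | egrep 'pos|force'; done
python3 - <<'E'
from plan import *
t=snapshot("top");crop(t,290,190,350,235,12,"pics/t7.png")
print(observe()["force"])
E
```

```text
eef_pos: [0.4711, -0.1275, 0.3057]
force: [-3.2, -8.3, 0.2]
eef_pos: [0.4711, -0.127, 0.3057]
force: [-3.3, -8.8, -0.5]
[-3.67415224 -8.85205872 -0.79408154]
```

View pics/t7.png

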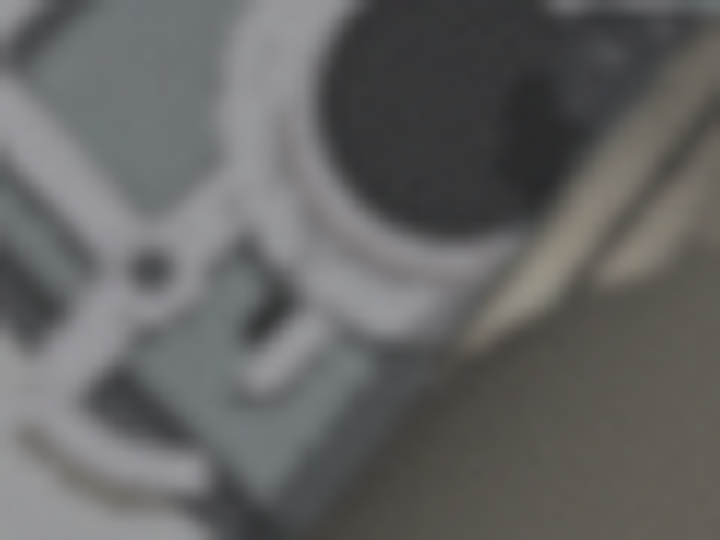

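Force has levelled at about 9 N and is rising slowly while the ring still moves 0.5 mm per step, which is what the buffer should do. Two more steps, then I'll back off.

```bash
for i in 1 2; do python3 -m jog '.1 0 0 .004;.1 0 0 .004' | egrep 'pos|force'; done; python3 -m jog '-.3 0 0 0;-.6 0 0 0;-1.2 0 0 0;-2 0 0 0;-3 0 0 0;-3.6 0 0 0;-4 0 -1 0;-4 0 -3 0;-4 0 -5 0;-4 0 -7 0;-4 0 -9 0;-4 0 -9 0'
python3 - <<'E'
from plan import *
t=snapshot("top");crop(t,270,140,420,250,5,"pics/t8.png")
s=snapshot("scene");crop(s,230,110,370,230,5,"pics/s8.png")
E
```

```text
eef_pos: [0.4711, -0.1265, 0.3057]
force: [-3.2, -10.5, -0.1]
eef_pos: [0.4711, -0.126, 0.3057]
force: [-4.0, -12.4, 0.9]
clock: 10.22
eef_pos: [0.4665, -0.163, 0.3995]
eef_rot: [3.135, 0.0, 1.405]
force: [1.0, -0.9, -0.5]
width: 0.0004
```

View pics/t8.png

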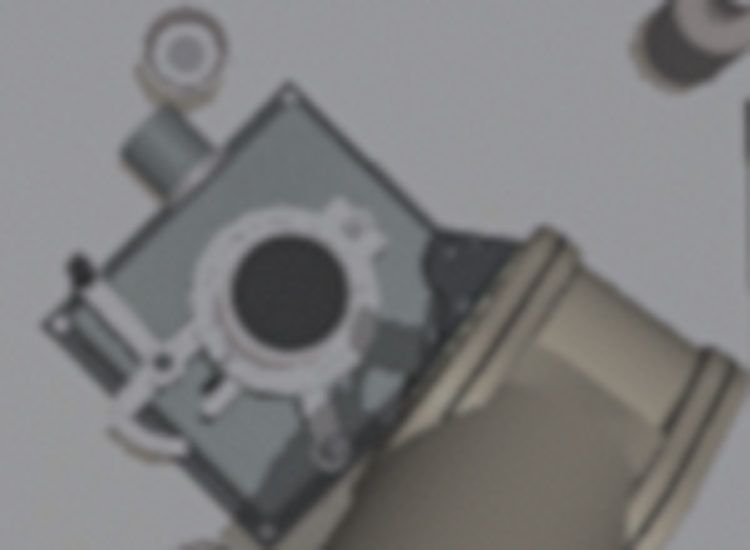

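View pics/s8.png

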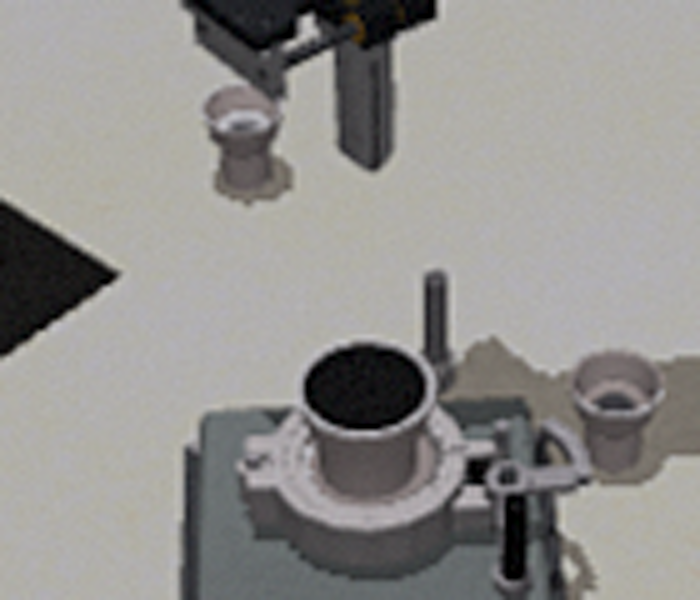

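The ring rests on the buffer and the nozzle is in place. Ring post top is at (435,275) and the lever post top at (513,490) in the scene crop. Next I'll move high to behind the lever post.

Run:
```python
from plan import *
print(observe()["joints"].round(2))
print("post",port(74,-22)+.066*np.array([np.cos(np.radians(41.4)),np.sin(np.radians(41.4))]))
rows(np.array([.521,-.0175]),.066,[41.4],1,.035,0)
```

```text
[-0.12  0.47  0.57  1.97 -0.35  0.8   0.49]
post [0.57115064 0.02611015]
41.4 row 18.07 9.96 0 -0.887
```

```bash
python3 -m jog '1.6 .9 0 -.08;3.2 1.8 0 -.16;4.8 2.7 0 -.24;6.4 3.6 0 -.32;8 4.5 0 -.4;9.6 5.4 0 -.48;11.2 6.3 0 -.56;12.8 7.2 0 -.64;14.4 8.1 0 -.72;16 9 0 -.8;17.3 9.7 0 -.88;18.1 10 0 -.89'
python3 - <<'E'
from plan import *
print(observe()["joints"].round(2))
rows(np.array([.521,-.0175]),.066,[41.4],1,.035,0)
w=snapshot("wrist");cv2.imwrite("pics/w9.png",w["img"][:,:,::-1])
s=snapshot("scene");crop(s,230,90,370,240,4,"pics/s9.png")
E
```

```text
clock: 11.32
eef_pos: [0.5946, 0.0018, 0.3942]
eef_rot: [-3.141, -0.002, 2.3]
force: [-0.4, 0.5, -0.8]
width: 0.0003
[-0.24  0.58  0.3   1.7  -0.21  0.9   0.87]
41.4 row -0.08 -0.19 0 0.006
```

View pics/w9.png

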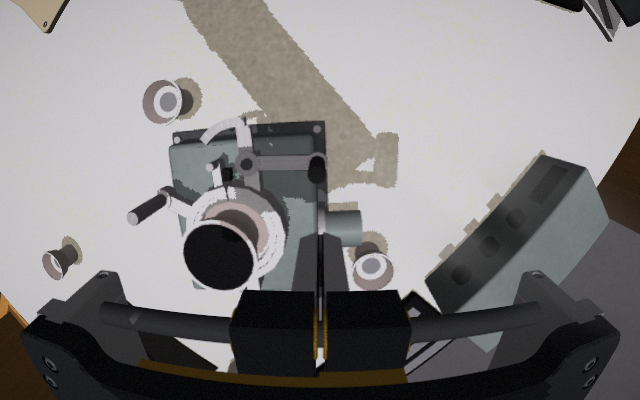

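View pics/s9.png

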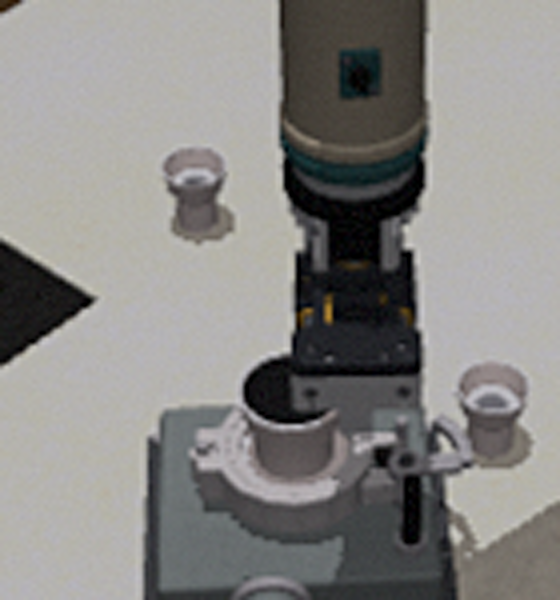

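The tool lines up with the lever post, which shows at (317,165) in the wrist view, and the path down is clear. I'll descend.

```bash
python3 -m jog '0 -.2 1.5 0;0 -.2 3 0;0 -.2 4.5 0;0 -.2 6 0;0 -.2 7.5 0;0 -.2 8.6 0;0 -.2 8.9 0;0 -.2 8.9 0;0 -.2 8.9 0'
python3 - <<'E'
from plan import *
rows(np.array([.521,-.0175]),.066,[41.4+f for f in (0,4,8,12,16,20,24,28,32,36,40,44,48,52,56)],1,.015,0)
E
```

```text
clock: 12.17
eef_pos: [0.5926, -0.0016, 0.307]
eef_rot: [3.142, 0.0, 2.295]
force: [-0.5, 0.4, 1.1]
width: 0.0009
41.4 row 2.04 0.18 0 0.001
45.4 row 2.51 0.27 0 -0.068
49.4 row 2.98 0.33 0 -0.138
53.4 row 3.45 0.35 0 -0.208
57.4 row 3.92 0.34 0 -0.278
61.4 row 4.39 0.3 0 -0.348
65.4 row 4.86 0.23 0 -0.417
69.4 row 5.32 0.12 0 -0.487
73.4 row 5.77 -0.02 0 -0.557
77.4 row 6.21 -0.19 0 -0.627
81.4 row 6.64 -0.39 0 -0.697
85.4 row 7.05 -0.62 0 -0.767
89.4 row 7.44 -0.88 0 -0.836
93.4 row 7.82 -1.16 0 -0.906
97.4 row 8.18 -1.47 0 -0.976
```

```bash
python3 -m jog '.5 .1 0 0;1 .2 0 0;1.5 .2 0 0;2 .2 0 0;2.5 .25 0 -.07;3 .3 0 -.14;3.45 .35 0 -.21;3.9 .35 0 -.28;4.4 .3 0 -.35;4.4 .3 0 -.35'
python3 - <<'E'
from plan import *
print(observe()["joints"].round(2))
s=snapshot("scene");crop(s,230,90,370,240,4,"pics/s10.png")
t=snapshot("top");crop(t,270,140,420,250,5,"pics/t10.png")
rows(np.array([.521,-.0175]),.066,[41.4+f for f in (20,24,28,32,36,40,44,48,52,56,60,64,68,72)],1,.015,0)
E
```

```text
clock: 13.0
eef_pos: [0.5654, 0.0346, 0.3071]
eef_rot: [3.14, 0.001, 2.649]
force: [-0.0, -0.2, 0.2]
width: 0.0008
[-0.22  0.64  0.16  1.85 -0.16  0.66  1.12]
61.4 row -0.07 -0.05 0 0.002
65.4 row 0.39 0.04 0 -0.068
69.4 row 0.86 0.1 0 -0.138
73.4 row 1.33 0.12 0 -0.208
77.4 row 1.81 0.12 0 -0.277
81.4 row 2.28 0.07 0 -0.347
85.4 row 2.74 -0.0 0 -0.417
89.4 row 3.2 -0.11 0 -0.487
93.4 row 3.66 -0.25 0 -0.557
97.4 row 4.1 -0.42 0 -0.627
101.4 row 4.52 -0.62 0 -0.696
105.4 row 4.94 -0.85 0 -0.766
109.4 row 5.33 -1.1 0 -0.836
113.4 row 5.71 -1.39 0 -0.906
```

View pics/s10.png

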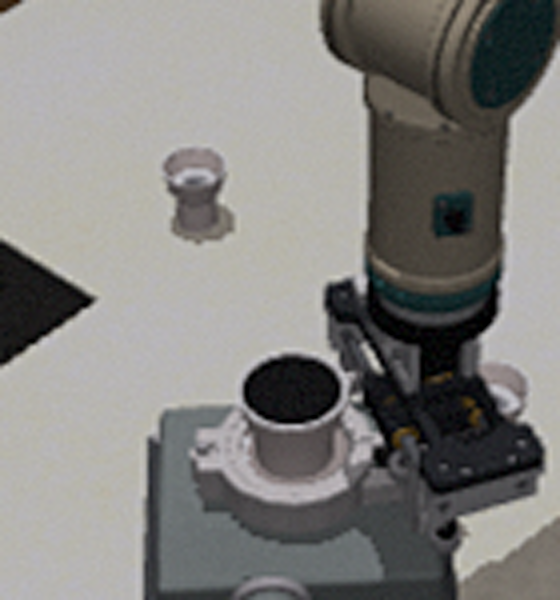

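View pics/t10.png

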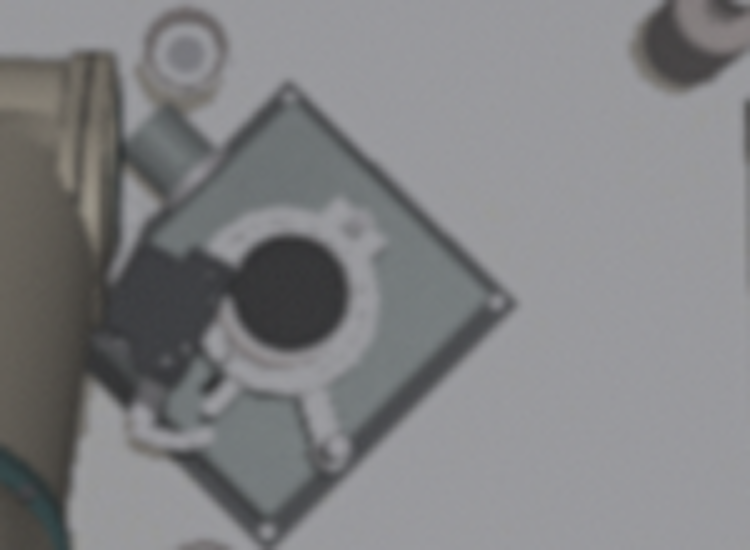

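The lever post is being pushed and the hook is now at (175,435), swinging toward the pin at (210,405). The nozzle hasn't moved.

```bash
python3 -m jog '.4 0 0 -.07;.85 .1 0 -.14;1.3 .1 0 -.21;1.8 .1 0 -.28;2.2 .1 0 -.34;2.6 0 0 -.4;2.9 0 0 -.44;3.2 -.1 0 -.49;3.2 -.1 0 -.49'
python3 - <<'E'
from plan import *
print(observe()["joints"].round(2))
t=snapshot("top");crop(t,270,140,420,250,5,"pics/t11.png")
rows(np.array([.521,-.0175]),.066,[41.4+f for f in (48,52,56,60,64,68,72,76,80,84,88,90,92)],1,.015,0)
E
```

```text
clock: 13.85
eef_pos: [0.5371, 0.0483, 0.3069]
eef_rot: [3.141, 0.001, 3.136]
force: [2.0, 1.0, 0.9]
width: 0.0005
[-0.16  0.61  0.03  1.92 -0.03  0.61  1.45]
89.4 row 0.05 0.01 0 0.003
93.4 row 0.51 0.1 0 -0.067
97.4 row 0.98 0.16 0 -0.137
101.4 row 1.46 0.18 0 -0.207
105.4 row 1.93 0.17 0 -0.277
109.4 row 2.4 0.13 0 -0.347
113.4 row 2.86 0.06 0 -0.416
117.4 row 3.32 -0.05 0 -0.486
121.4 row 3.78 -0.19 0 -0.556
125.4 row 4.22 -0.36 0 -0.626
129.4 row 4.65 -0.56 0 -0.696
131.4 row 4.85 -0.67 0 -0.73
133.4 row 5.06 -0.79 0 -0.765
```

View pics/t11.png

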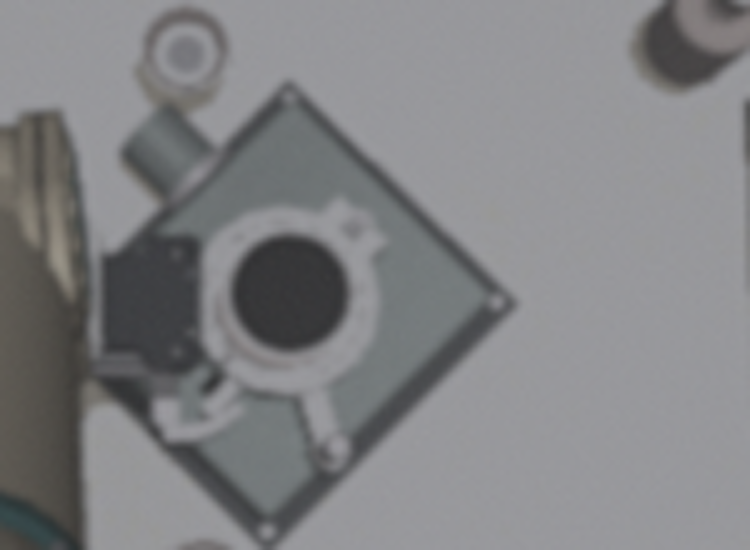

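The hook is going round the pin. I'll continue in short steps and watch the force.

```bash
python3 -m jog '.25 .05 0 -.035;.5 .1 0 -.07;.75 .1 0 -.1;1 .15 0 -.14;1 .15 0 -.14'|egrep 'pos|force'; python3 -m jog '.2 0 0 -.035;.4 0 0 -.07;.4 0 0 -.07' |egrep 'pos|force'
python3 - <<'E'
from plan import *
t=snapshot("top");crop(t,270,140,420,250,5,"pics/t12.png")
rows(np.array([.521,-.0175]),.066,[41.4+f for f in (56,60,64,68,72,76,80,84,88,90,92)],1,.015,0)
E
```

```text
eef_pos: [0.5278, 0.05, 0.307]
force: [5.0, 2.3, -2.1]
eef_pos: [0.5245, 0.0502, 0.3071]
force: [6.0, 3.2, -3.1]
97.4 row -0.27 -0.09 0 0.077
101.4 row 0.19 0.03 0 0.007
105.4 row 0.65 0.12 0 -0.063
109.4 row 1.12 0.18 0 -0.132
113.4 row 1.59 0.21 0 -0.202
117.4 row 2.06 0.2 0 -0.272
121.4 row 2.53 0.17 0 -0.342
125.4 row 3.0 0.09 0 -0.412
129.4 row 3.46 -0.01 0 -0.481
131.4 row 3.69 -0.08 0 -0.516
133.4 row 3.91 -0.15 0 -0.551
```

View pics/t12.png

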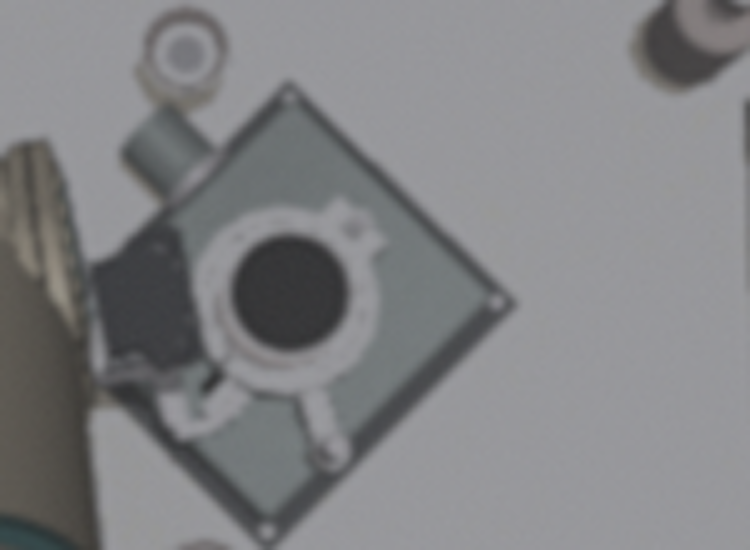

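```bash
for i in 1 2 3 4; do python3 -m jog '.23 .02 0 -.035;.46 .06 0 -.07;.46 .06 0 -.07'|egrep 'pos|rot|force'; done
python3 - <<'E'
from plan import *
print(observe()["joints"].round(2))
rows(np.array([.521,-.0175]),.066,[41.4+f for f in (68,72,76,80,84,88,90,92)],1,.015,0)
E
```

```text
eef_pos: [0.5201, 0.0504, 0.3071]
eef_rot: [3.14, 0.007, -2.864]
force: [6.7, 4.7, -3.2]
eef_pos: [0.5158, 0.0503, 0.3071]
eef_rot: [3.14, 0.008, -2.793]
force: [6.7, 6.2, -3.9]
eef_pos: [0.5114, 0.0499, 0.3071]
eef_rot: [3.14, 0.009, -2.723]
force: [6.5, 7.9, -4.9]
eef_pos: [0.5071, 0.0492, 0.3071]
eef_rot: [3.14, 0.01, -2.652]
force: [7.2, 9.4, -5.1]
[-0.07  0.57 -0.12  2.    0.11  0.56  1.8 ]
109.4 row -0.56 -0.25 0 0.151
113.4 row -0.12 -0.09 0 0.081
117.4 row 0.34 0.04 0 0.011
121.4 row 0.8 0.13 0 -0.059
125.4 row 1.27 0.19 0 -0.129
129.4 row 1.74 0.22 0 -0.198
131.4 row 1.98 0.22 0 -0.233
133.4 row 2.21 0.22 0 -0.268
```

At 1.27 rad the force is about 11 N tangential, plus 5 N of sideways friction. I'll ease outward slightly and continue.

```bash
for i in 1 2 3 4; do python3 -m jog '.18 .06 0 -.03;.36 .12 0 -.055;.36 .12 0 -.055'|egrep 'pos|rot|force'; done
python3 - <<'E'
from plan import *
rows(np.array([.521,-.0175]),.066,[41.4+f for f in (76,80,84,88,90,92)],1,.015,0)
t=snapshot("top");crop(t,270,140,420,250,5,"pics/t13.png")
E
```

```text
eef_pos: [0.5038, 0.0488, 0.3072]
eef_rot: [3.141, 0.012, -2.597]
force: [8.6, 9.7, -6.9]
eef_pos: [0.5001, 0.0479, 0.3072]
eef_rot: [-3.142, 0.012, -2.542]
force: [8.0, 10.0, -6.8]
eef_pos: [0.4969, 0.0471, 0.3072]
eef_rot: [-3.141, 0.013, -2.487]
force: [9.6, 10.2, -8.7]
eef_pos: [0.4924, 0.0454, 0.3071]
eef_rot: [-3.141, 0.01, -2.433]
force: [7.3, 8.6, -4.3]
117.4 row -1.04 -0.55 0 0.231
121.4 row -0.61 -0.36 0 0.161
125.4 row -0.17 -0.2 0 0.091
129.4 row 0.29 -0.07 0 0.021
131.4 row 0.52 -0.01 0 -0.014
133.4 row 0.75 0.03 0 -0.048
```

View pics/t13.png

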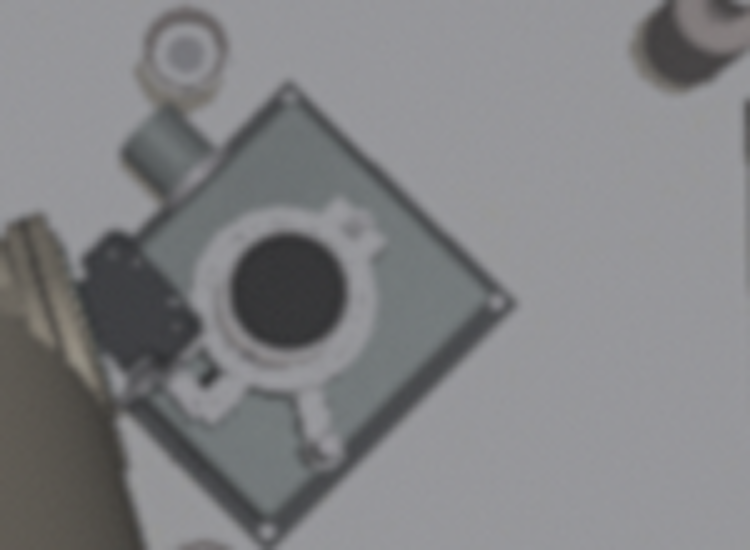

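The force peaked at about 16 N and is now easing. I'll take small steps to the stop.

```bash
for i in 1 2 3; do python3 -m jog '.1 .02 0 -.015;.1 .02 0 -.015'|egrep 'pos|force'; done
```

```text
eef_pos: [0.4914, 0.0448, 0.3072]
force: [6.8, 9.8, -5.2]
eef_pos: [0.491, 0.0447, 0.3072]
force: [9.0, 11.1, -7.5]
eef_pos: [0.4906, 0.0446, 0.3073]
force: [10.0, 11.4, -8.8]
```

```bash
for i in 1 2; do python3 -m jog '.1 .02 0 0;.1 .02 0 0'|egrep 'pos|force'; done
python3 - <<'E'
from plan import *
rows(np.array([.521,-.0175]),.066,[41.4+f for f in (86,88,90,91,92,94)],1,.015,0)
E
```

```text
eef_pos: [0.4903, 0.0445, 0.3073]
force: [11.4, 11.2, -10.5]
eef_pos: [0.4899, 0.0443, 0.3074]
force: [12.6, 13.7, -11.7]
127.4 row -0.19 -0.22 0 0.101
129.4 row 0.03 -0.14 0 0.066
131.4 row 0.26 -0.08 0 0.031
132.4 row 0.37 -0.05 0 0.014
133.4 row 0.49 -0.02 0 -0.003
135.4 row 0.72 0.02 0 -0.038
```

The total is now 22 N and rising stiffly, with only about 0.4 mm of motion per mm commanded, so this looks like the stop. I'll back off and check whether it holds.

```bash
python3 -m jog '-.4 0 0 0;-.8 0 0 0;-1.2 0 0 0;-1.8 0 0 0;-2.5 0 0 0;-3 0 0 0;-3.2 0 -1 0;-3.2 0 -3 0;-3.2 0 -5 0;-3.2 0 -7 0;-3.2 0 -9 0;-3.2 0 -9 0'
python3 - <<'E'
from plan import *
t=snapshot("top");crop(t,270,160,370,250,8,"pics/t14.png")
s=snapshot("scene");crop(s,230,130,370,250,5,"pics/s14.png")
w=snapshot("wrist");cv2.imwrite("pics/w14.png",w["img"][:,:,::-1])
E
```

```text
clock: 18.5
eef_pos: [0.5102, 0.0616, 0.3999]
eef_rot: [-3.138, 0.005, -2.392]
force: [0.7, -0.6, -0.5]
width: 0.0007
```

View pics/t14.png

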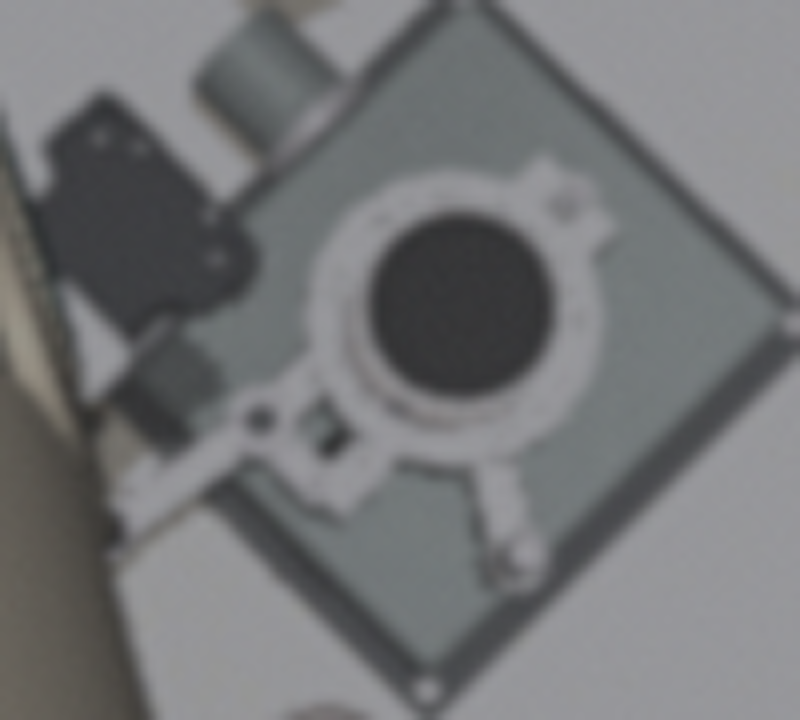

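View pics/s14.png

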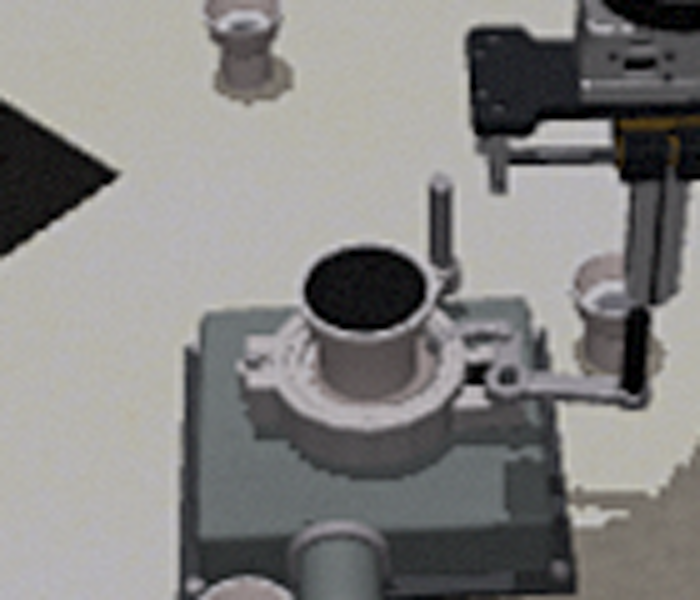

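View pics/w14.png

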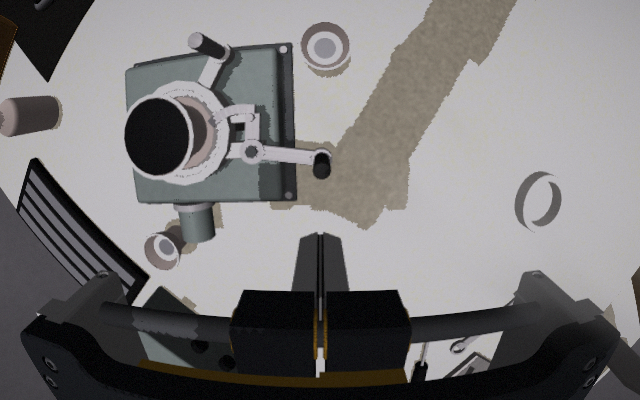

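Run:
```python
from plan import *
s=snapshot("scene");w=snapshot("wrist")
S=lambda u,v:(230+u/5-.4,130+v/5-.4)
pv=onz(s,*S(508,377),.095)
for n,p,z in (("base",(634,394),.093),("top",(638,311),.147)):
    q=onz(s,*S(*p),z);v=(q-pv)[:2];print(n,q.round(4),np.hypot(*v).round(4),np.degrees(np.arctan2(v[1],v[0])).round(1))
d=w
def wz(u,v,z):
    K=d["mtx"];V=d["view"];R=V[:3,:3];c=-R.T@V[:3,3];x=(u-K[0,2])/K[0,0];y=(v-K[1,2])/K[1,1];r=np.hypot(x,y)
    a=np.array([np.sin(r)*x/r,-np.sin(r)*y/r,-np.cos(r)]);a=R.T@a;return c+a*(z-c[2])/a[2]
pv=wz(251,151,.097)
for n,p,z in (("wtop",(322,171),.147),("wbase",(321,154),.093),("armend",(310,157),.093)):
    q=wz(*p,z);v=(q-pv)[:2];print(n,pv.round(4),q.round(4),np.hypot(*v).round(4),np.degrees(np.arctan2(v[1],v[0])).round(1))
img=w["img"][90:220,110:350,::-1];cv2.imwrite("pics/w15.png",cv2.resize(img,None,fx=3.3,fy=3.3,interpolation=cv2.INTER_CUBIC))
```

```text
base [0.4847 0.0391 0.093 ] 0.0671 121.7
top [0.4792 0.0335 0.147 ] 0.0658 128.5
wtop [ 0.5163 -0.0171  0.097 ] [0.4789 0.0369 0.147 ] 0.0657 124.7
wbase [ 0.5163 -0.0171  0.097 ] [0.4754 0.0329 0.093 ] 0.0647 129.3
armend [ 0.5163 -0.0171  0.097 ] [0.4844 0.0274 0.093 ] 0.0548 125.7
```

View pics/w15.png

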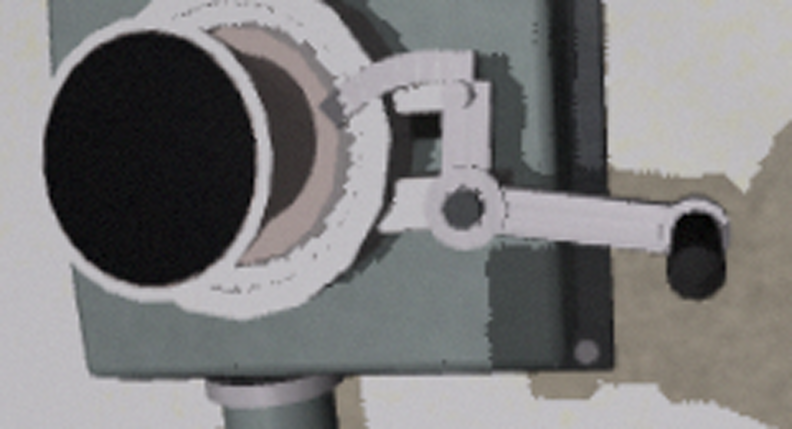

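Start-to-end angle from these views is about 84–87°, against 92° for a full turn, so this is ambiguous. I'll move aside for a clear top view, using the same method as at the start.

```bash
python3 -m jog '-2 2 -.5 0;-4 4 -.5 0;-6 6 -.5 0;-8 8 -.5 0;-10 10 -.5 0;-12 12 -.5 0;-14 14 -.5 0;-16 16 -.5 0;-18 18 -.5 0;-19 19 -.5 0;-19 19 -.5 0'
python3 - <<'E'
from plan import *
import pickle
t=snapshot("top");s=snapshot("scene");pickle.dump((t,s),open("d1.pkl","wb"))
crop(t,260,130,440,265,4,"pics/t16.png");crop(s,230,120,370,280,5,"pics/s16.png")
E
```

```text
clock: 19.67
eef_pos: [0.5177, 0.3335, 0.4004]
eef_rot: [3.139, -0.0, -2.387]
force: [0.5, 0.8, 0.6]
width: 0.0002
```

View pics/t16.png

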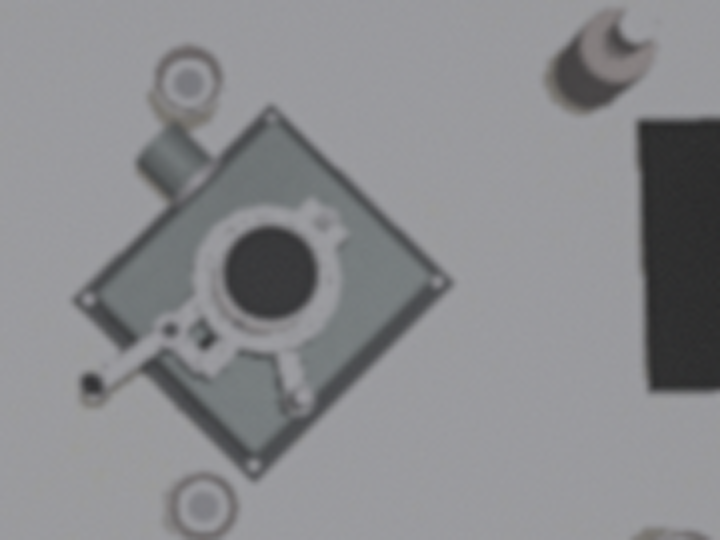

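View pics/s16.png

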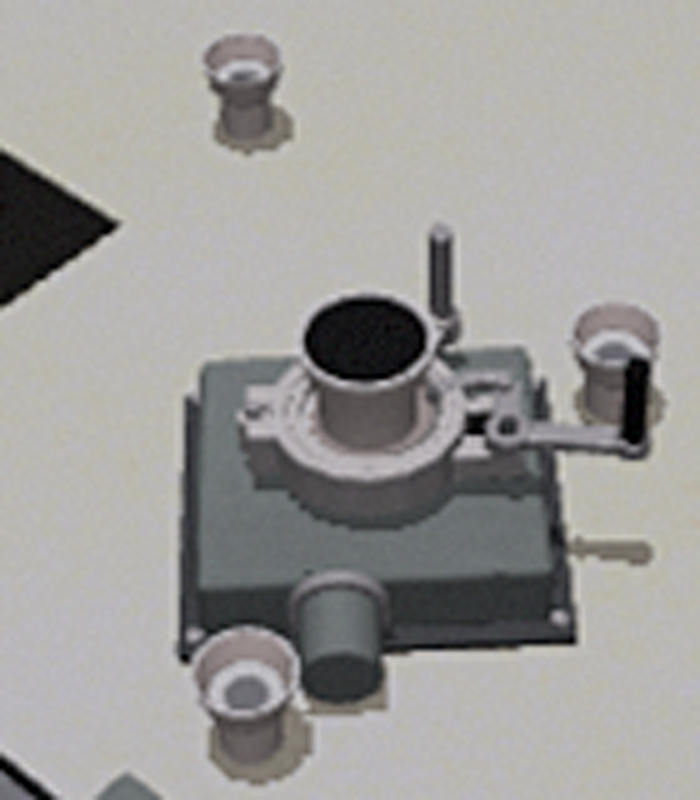

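Run:
```python
from h import *
import pickle
A=pickle.load(open("d0.pkl","rb"));B=pickle.load(open("d1.pkl","rb"))
# black handle blob: project volumes; centroid of dark pixels ~ mid-height z=.12
def blob(d,x0,y0,x1,y1,thr):
    g=d["img"].max(2)[y0:y1,x0:x1];m=(g<thr).astype(np.uint8)
    n,l,st,c=cv2.connectedComponentsWithStats(m);return [(st[i,4],(c[i]+[x0,y0]).round(2)) for i in range(1,n) if st[i,4]>4]
piv=np.array([.5207,-.0174])
for n,D,bt,bs in (("before",A,(278,183,296,200),(325,204,342,232)),("after",B,(274,218,292,235),(350,188,366,212))):
  for d,b,th in ((D[0],bt,75),(D[1],bs,45)):
    for a,c in blob(d,*b,th):
      for z in (.12,.147):
        q=onz(d,c[0],c[1],z)[:2]-piv
        print(n,a,c,z,(q*1000).round(1),np.hypot(*q).round(4),np.degrees(np.arctan2(q[1],q[0])).round(1))
o=np.array([.5577,-.0858]);al=np.radians(134.4);R=np.array([[np.cos(al),-np.sin(al)],[np.sin(al),np.cos(al)]])
T=lambda u,v:(260+u/4-.375,130+v/4-.375)
for n,D,u in (("nozzle before",A,(272,273)),("after",B,(270,272)),("ringpost",B,(298,402))):
    q=onz(D[0],*T(*u),.145)[:2];print(n,(R.T@(q-o)*1000).round(1))
```

```text
before 19 [285.89 194.26] 0.12 [48.2 44. ] 0.0653 42.4
before 19 [285.89 194.26] 0.147 [44.8 42.4] 0.0617 43.4
before 6 [325.5 205. ] 0.12 [27.4  3. ] 0.0276 6.3
before 6 [325.5 205. ] 0.147 [47.  19.3] 0.0509 22.4
before 72 [332.57 217.06] 0.12 [47.7 43.4] 0.0645 42.3
before 72 [332.57 217.06] 0.147 [66.7 58.5] 0.0887 41.2
before 7 [340.57 225.71] 0.12 [56.9 76.7] 0.0955 53.4
before 7 [340.57 225.71] 0.147 [75.6 90.6] 0.118 50.2
after 13 [282.62 225.62] 0.12 [-38.6  53.5] 0.0659 125.8
after 13 [282.62 225.62] 0.147 [-40.   51.6] 0.0653 127.8
after 68 [356.62 199.82] 0.12 [-39.6  52.5] 0.0658 127.0
after 68 [356.62 199.82] 0.147 [-17.8  67.2] 0.0696 104.9
nozzle before [0.7 3.7]
after [1.2 2.2]
ringpost [50.3 77.4]
```

The ring post has moved a further 4 mm or so since the buffer (about 0.03 rad), so the ring reads shut and the peak-then-ease was felt. The lever's measured turn is 84°±2, with its start angle not known exactly. A second square push at the stop will settle it.

```bash
python3 -m jog '2 -2 0 .05;4 -4 0 .11;6 -6 0 .11;8 -8 0 .11;10 -10 0 .11;12 -12 0 .11;14 -14 0 .11;16 -16 0 .11;18 -18 0 .11;19 -19 0 .11;19 -19 0 .11'
python3 - <<'E'
from plan import *
rows(np.array([.5207,-.0174]),.066,[126.5],1,.030,0)
rows(np.array([.5207,-.0174]),.066,[126.5],1,.015,0)
E
```

```text
clock: 20.68
eef_pos: [0.5084, 0.0548, 0.4015]
eef_rot: [-3.139, -0.004, -2.512]
force: [-1.1, 0.0, -0.5]
width: 0.0007
126.5 row 0.31 0.06 0 -0.008
126.5 row 1.81 0.05 0 -0.008
```

```bash
python3 -m jog '-.2 0 1.5 0;-.2 0 3.5 0;-.2 0 5.5 0;-.2 0 7.5 0;-.2 0 9 0;-.2 0 9.5 0;.3 0 9.5 0;.8 0 9.5 0;1.2 0 9.5 0;1.5 0 9.5 0;1.5 0 9.5 0'|egrep 'pos|force'; for i in 1 2 3; do python3 -m jog '.1 0 0 0;.1 0 0 0'|egrep 'pos|force'; done
```

```text
eef_pos: [0.4967, 0.0517, 0.3075]
force: [0.0, 0.1, -0.7]
eef_pos: [0.4964, 0.0517, 0.3071]
force: [-0.7, 0.2, 0.4]
eef_pos: [0.4955, 0.0512, 0.3067]
force: [0.1, 0.8, -0.5]
eef_pos: [0.4946, 0.0505, 0.3066]
force: [-0.6, 0.4, -0.8]
```

```bash
for i in 1 2 3 4 5 6; do python3 -m jog '.1 0 0 0;.1 0 0 0'|egrep 'pos|force'; done
```

```text
eef_pos: [0.4938, 0.0499, 0.3066]
force: [0.4, -0.3, -0.3]
eef_pos: [0.493, 0.0493, 0.3066]
force: [-0.7, -0.0, -0.0]
eef_pos: [0.4922, 0.0487, 0.3067]
force: [-0.5, -0.3, -1.0]
eef_pos: [0.4916, 0.0483, 0.3067]
force: [1.5, -0.0, -1.6]
eef_pos: [0.4913, 0.0481, 0.3068]
force: [2.4, 2.4, -2.3]
eef_pos: [0.491, 0.0479, 0.3069]
force: [4.1, 3.4, -4.1]
```

```bash
for i in 1 2 3 4 5; do python3 -m jog '.1 0 0 0;.1 0 0 0'|egrep 'pos|force'; done
```

```text
eef_pos: [0.4907, 0.0477, 0.3069]
force: [5.5, 4.0, -5.9]
eef_pos: [0.4904, 0.0475, 0.307]
force: [6.4, 5.3, -7.1]
eef_pos: [0.4901, 0.0473, 0.3071]
force: [8.2, 7.1, -7.9]
eef_pos: [0.4897, 0.0471, 0.3072]
force: [9.1, 8.0, -8.1]
eef_pos: [0.4895, 0.0469, 0.3073]
force: [9.7, 9.1, -10.3]
```

```bash
for i in 1 2 3; do python3 -m jog '.1 0 0 0;.1 0 0 0'|egrep 'pos|force'; done; python3 -c "
from h import *
t=snapshot('top');s=snapshot('scene');crop(s,330,170,370,220,10,'pics/s17.png')"
```

```text
eef_pos: [0.4892, 0.0467, 0.3074]
force: [11.6, 10.2, -11.4]
eef_pos: [0.4889, 0.0466, 0.3075]
force: [13.1, 10.9, -12.2]
eef_pos: [0.4886, 0.0464, 0.3076]
force: [14.6, 11.2, -13.8]
```

View pics/s17.png

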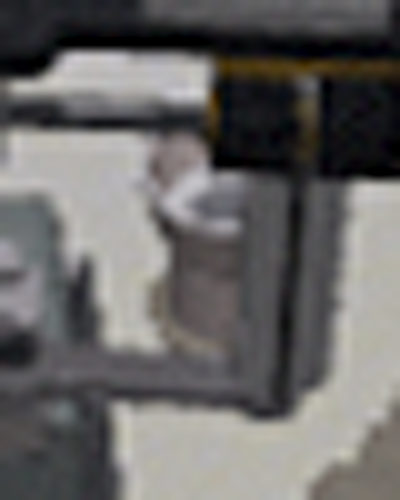

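The force rose linearly to 18 N tangential (23 N total) at a constant 1.8 N/mm with no give, so the lever is against its stop. I'll retreat and take a last look.

```bash
python3 -m jog '-.4 0 0 0;-.8 0 0 0;-1.2 0 0 0;-1.8 0 0 0;-2.5 0 0 0;-3.2 0 0 0;-3.8 0 -1 0;-4 0 -3 0;-4 0 -5 0;-4 0 -7 0;-4 0 -9 0;-4 0 -9 0'|egrep 'pos|force|clock'; python3 -m jog '-2 2 0 0;-4 4 0 0;-6 6 0 0;-8 8 0 0;-10 10 0 0;-12 12 0 0;-14 14 0 0;-16 16 0 0;-18 18 0 0;-19 19 0 0;-19 19 0 0;-19 19 0 0'|egrep 'pos|force|clock'
python3 - <<'E'
from h import *
import pickle
t=snapshot("top");s=snapshot("scene");B=pickle.load(open("d1.pkl","rb"))
crop(t,260,130,440,265,4,"pics/t18.png");crop(s,230,120,370,280,5,"pics/s18.png")
for d,b,th,z in ((t,(274,218,292,235),75,.147),(s,(350,188,366,212),45,.12)):
    for D in (d,B[0] if d is t else B[1]):
        g=D["img"].max(2)[b[1]:b[3],b[0]:b[2]]<th;v,u=np.nonzero(g);q=onz(D,u.mean()+b[0],v.mean()+b[1],z)[:2]-[.5207,-.0174];print(len(u),np.degrees(np.arctan2(q[1],q[0])).round(1))
E
```

```text
clock: 25.53
eef_pos: [0.5168, 0.0665, 0.4]
force: [0.2, -0.2, -0.3]
clock: 26.53
eef_pos: [0.5543, 0.3321, 0.3953]
force: [-0.7, -0.3, 0.2]
13 127.7
13 127.7
68 127.0
68 127.0
```

View pics/t18.png

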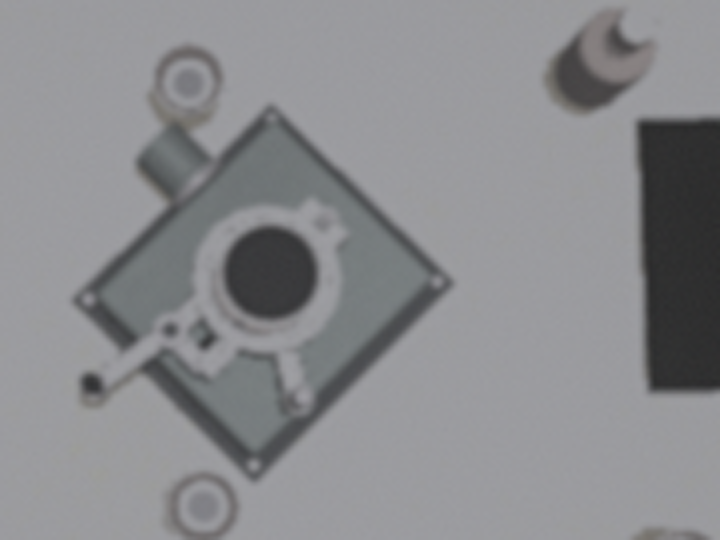

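View pics/s18.png

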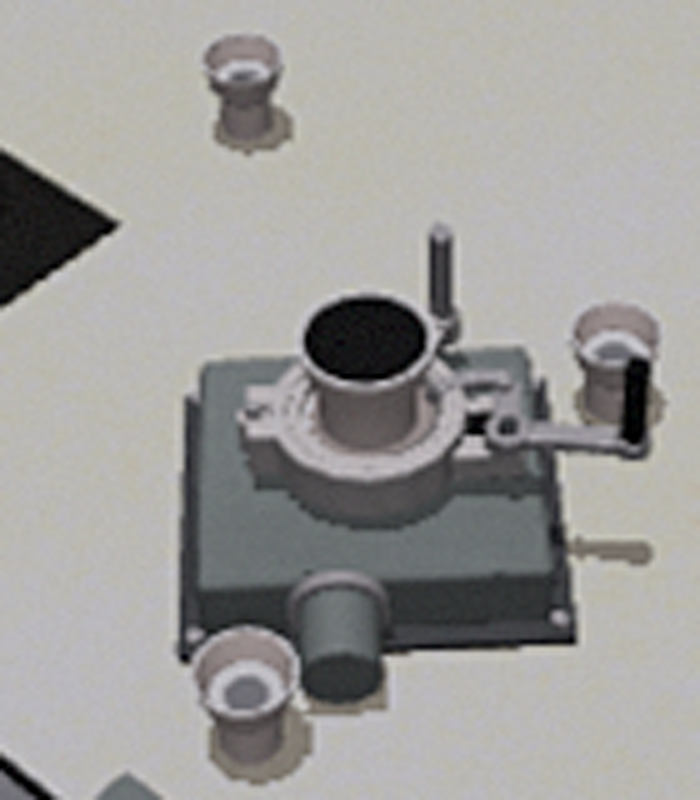

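The lever handle is in exactly the same pixels as before the second push (angle change 0.0°). The ring is shut, the nozzle is upright and the cups haven't moved, so I'm handing in.

```bash
python3 -c "
from cell import sign_off,observe
o=observe();print(o['clock'],o['joint_vel'].round(3));print(sign_off())"
```

```text
26.6333 [ 0.013 -0.009  0.     0.    -0.003 -0.001 -0.002]
the job is handed in; nothing more can be done
None
```

The clamp ring is shut and the lever is turned to its stop and holding. I handed the job in at 26.6 s with the arm clear of everything.

**What I did:** With closed fingers I pushed the ring's post round until the rubber buffer pushed back, reaching about 13 N. I then pushed the lever post anticlockwise. The push peaked at about 14 N tangential (16–17 N in total), eased to about 11 N, then rose hard at the stop.

**Last checks:**
- **Lever at its stop:** a second push rose linearly to about 18 N tangential (23 N in total, the highest of the job). The lever did not move: its handle showed the same angle before and after, and stayed there when let go.
- **Ring shut:** the ring post ended about 4 mm further in than on the buffer. That is roughly the 0.03 rad left to close.
- **Nozzle and cups:** the nozzle stands upright inside the ring, about 2 mm off centre by my measurement. The three cups look unmoved.

**One disagreement:** from the pictures the lever turned only about 84–85° (1.48 rad) from where it stood, not the full 1.6 rad. It may have started slightly past its zero, or the picture measurement may be off. I relied on the peak, the easing and the stiff stop as proof that it is latched.

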